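# Set the flow knob to its index and hold the purge dial at its third click

## Task

Get the bottle-washing station ready to purge: first turn the round flow knob until its pointer lines up with the raised index mark on the collar around it. Then press the bar of the spring-return purge dial down past its first two clicks to the third and keep holding it there: finish while still pressing it at the third click, with the knob still on its mark. Leave the other things on the counter where they are.

Things in the scene. Friction and masses are not known exactly. Their poses are not given: they have to be found in the camera images.
- regulator: Fixed white box 120 x 120 x 50 mm; origin centre of underside, z up. On its top, coaxial: white collar (radius 53 mm, top at 54 mm) with the index mark; knob flange (radius 34 mm, 55 to 60 mm high); round fluted grey knob, 38 mm across, 60 to 94 mm high, grasped from above at any yaw. It turns about the vertical both ways (friction 0.05 N m, stops 2.2 rad either side of x) and stays where left.
- pointer (a point): Tip of the small black pointer on the rim of the knob's flange, 38 mm from the knob's axis; turns with the knob. On the mark when it lies in the same direction from the axis as index_mark. At the start it stands 0.45 to 1.5 rad counter-clockwise (seen from above) of the mark.
- index_mark (a point): Raised index mark on the fixed collar: black block, 12 mm long (40 to 52 mm from the knob's axis), 6 mm wide, top at 60 mm height. This point lies on the mark's centre line, 38 mm from the axis. Its direction varies, up to 0.45 rad either side of the regulator's x axis. The short flat ticks around the collar are not the mark.
- purge_unit: Fixed white foot 90 x 120 x 14 mm (centred at y -10 mm) with two round cheeks (radius 44 mm, at x 18 to 24 mm either side, top at 116 mm) and the grey dial between. Origin on the counter under the dial's axis; x along that level axis, y towards the press bar, z up. Four radial ribs on each cheek, each longer than the last, show the lever's direction at rest and at clicks 1, 2, 3.
- dial_axis (a point): Point on the dial's axis midway between the cheeks, 72 mm above the counter.
- press_bar (a point): Centre of the press bar: level round bar, radius 8 mm, 44 mm long along the unit's x, at the end of the dial's lever, 85 mm from the dial's axis, on the unit's +y side. At rest it stands 0.75 rad above level (130 mm above the counter) and swings down: centre height = 72 mm + 85 mm x sin(0.75 - joint value). Press on its top from above.
- purge_dial (a joint): Dial angle in rad: 0 at rest (bar up), grows as the bar is pressed down, end stop at 1.3, beyond the third click. Clicks (sprung detents) at 0.315, 0.645 and 0.965. Released, it always springs back to 0. Pressing the bar down takes about 3 to 10 N on the way, most just past each click, and about 4 to 8 N at the third.
- dispenser: Bystander, leave alone: clear closed dispenser bottle, 60 mm diameter, 125 mm tall, standing; origin under its centre.
- jar: Bystander, leave alone: white closed jar, 60 mm diameter, 70 mm tall, standing; origin under its centre.
- bottle_brush: Bystander, leave alone: bamboo bottle brush lying along its x axis, 270 mm long, 40 mm thick; origin below its middle.
- squeegee: Bystander, leave alone: pink plastic squeegee lying flat, blade 220 mm wide, handle 160 mm; origin at the foot of the handle, on the counter.
- crevice_tool: Bystander, leave alone: slim chrome crevice tool lying along its x axis, 220 mm long, 36 mm wide, 24 mm high; origin on the counter.
- spare_clip: Bystander, leave alone: empty steel spring clip, 50 x 22 mm, 32 mm high; origin under its centre.
There are look-alikes about, which are no part of the job. What is shaped like the purge_unit but pink is not meant.

How it is judged:
By the outcome, as a careful person would: the job done as asked, in the order asked, and still so for the second after the job is handed in, while the arm keeps its last pose, push and grip.
It also fails if it takes over 51 s, if anything falls off the work surface, if the arm or the gripper's body presses on something with over 40 N, if the wrist force passes 120 N, or if a joint passes its speed limit or range.

## Robot

A 7-joint arm with a two-finger parallel gripper is mounted at the origin on the work surface. World frame = base frame: x ahead of the robot, y to its left, z up, the work surface at z = 0. Lengths are in m, angles in degrees, forces in N, time in s.
With the tool pointing down it reaches from about 0.375 to 0.925 m from the base axis. Payload 3.1 kg.
Tool frame: the origin (TCP) lies on the centre line of the jaws, within the pads' length; the fingertips stand 14 mm ahead of it and the grasp point (between the pads) lies 5 mm behind it; z points along the fingers, y is the line along which they close (so a half turn about z gives the same grasp; the last joint's range is limited). The gripper opens to 85 mm and grips with 20 to 120 N. Pads are 22 mm wide; open, the fingers measure 114 mm over their backs; the gripper's body (76 mm by 85 mm) begins 54 mm behind the grasp point. The pads swing forward as they close: fully open they stand 13 mm farther back than shut.
Start: joints at [59.599, 21.939, 2.515, 91.553, -1.026, 66.532, -2.859], TCP at [0.273, -0.59, 0.245] pointing down, gripper open.
Joint ranges: [-149.38, 149.38], [-23.57, 123.04], [-84.95, 90], [0, 143.3], [-89.99, 269.99], [3.08, 112.72], [-163.45, 163.45]. Speed limits (degrees/s): [159.86, 159.86, 180, 180, 180, 180, 180].

## Interface

Orientations are given as a 3x3 rotation matrix whose columns are the frame's x, y, z axes.
In Python, from station import bot gives the robot as it stands. The module is installed in compiled form; this text tells all that it offers.
- The arm moves only by the shell command python3 -m creep 'ROWS' [FORCE]. ROWS is text: rows parted by semicolons, each of 5 numbers parted by spaces: the finger opening in cm, from 0 to 8.54, then the shift along the tool's x, y, z in cm, then the turn about the tool's z in degrees. A call has 1 to 20 rows; each row shifts and turns the commanded pose from where the row before left it, along the tool's axes as they then stand; what a row does not reach is not made up. A row lasts 1/10 s, in which the tool goes at most 50 mm and 8.59 degrees, less where a joint would pass 70% of its speed; a pose out of reach is approached as far as the arm can. A call with a gripper value outside its range is refused whole. The fingers move at their own pace and stop on an object; FORCE is the grip in N (left out, the last holds). Time passes only in rows, so rows that do not move let the fingers close. It gives the time, the measured TCP pose, the force, the opening and the grip force at its end, in the units of the state.
- bot.read_state(): the state, without advancing time (a new reading comes with each control period).
- bot.camera(name): name is "side" or "top"; returns a dict with "image" (420x560x3 uint8, blue, green, red), "intrinsics" (3x3 intrinsics, pixels), "camera_from_world" (4x4, takes a point from world to camera coordinates). Camera axes: x right, y down, z forward; pixel columns grow to the right and rows downward; lengths in m; the calibration is good to about 2 mm. A picture is of the moment at which its call begins. There is no depth.
- bot.sign_off(): hands the job in; it is judged then, once.
The state is a dict: "clock": time; "joint_positions": joint angles; "joint_vel": joint speeds; "joint_efforts": joint torques, N m; "tool_pos": TCP position; "tcp_rot": TCP orientation; "contact_force": force on the tool from outside, world axes, zero at the start; "wrist_torque": the same for the moment, N m; "gripper_width": finger opening in m; "grasp_force": force on a finger pad.
Only numpy, scipy, OpenCV 4.12 (cv2) and the standard library are available. Lean on these libraries where they do the work, as an engineer would, in place of code of your own. Each camera call takes 0.05 s, during which the arm holds its last target. There are 200 camera calls.

## Working session

There is one attempt and no reset: what is moved stays moved. The work goes in short steps, Python scripts to look and compute and a shell command to move; the robot and the scene stay as the last step left them, time stands still between calls to the robot, and variables do not carry over. Pictures are saved under pics/ and viewed, at most 10 in all, crops included, and the job is handed in when it is done.

```bash
mkdir -p pics; cat > h.py <<'E'
import numpy as np,cv2
from station import bot
def cam(n,f=None):
    c=bot.camera(n)
    if f: cv2.imwrite('pics/'+f,c['image'])
    return c['image'],np.array(c['intrinsics']),np.array(c['camera_from_world'])
def ray(K,T,uv):
    d=T[:3,:3].T@np.linalg.solve(K,[uv[0],uv[1],1]);return -T[:3,:3].T@T[:3,3],d
def onz(K,T,uv,z):
    o,d=ray(K,T,uv);return o+d*(z-o[2])/d[2]
def proj(K,T,p):
    q=K@(T[:3,:3]@np.array(p)+T[:3,3]);return q[:2]/q[2]
E
python3 - <<'E'
from h import *
for n in('side','top'):
    im,K,T=cam(n,n+'0.png');np.savez(n+'.npz',im=im,K=K,T=T);print(n,K.round(1).tolist(),(-T[:3,:3].T@T[:3,3]).round(3),T[:3,:3].round(2).tolist())
s=bot.read_state();print(s['clock'],np.round(s['tcp_rot'],3).tolist(),s['tool_pos'],s['gripper_width'])
E
```

```text
side [[409.6, 0.0, 275.9], [0.0, 409.6, 213.8], [0.0, 0.0, 1.0]] [0.135 0.779 0.757] [[-0.86, -0.52, -0.01], [-0.34, 0.57, -0.75], [0.39, -0.63, -0.67]]
top [[437.9, 0.0, 277.6], [0.0, 437.9, 210.6], [0.0, 0.0, 1.0]] [0.366 0.157 1.21 ] [[0.02, -1.0, 0.02], [-0.99, -0.02, -0.12], [0.12, -0.02, -0.99]]
0.1 [[0.908, 0.419, -0.001], [0.419, -0.908, 0.002], [-0.0, -0.002, -1.0]] [ 0.27227718 -0.58931424  0.24399965] 0.08522956306855105
```

View pics/top0.png

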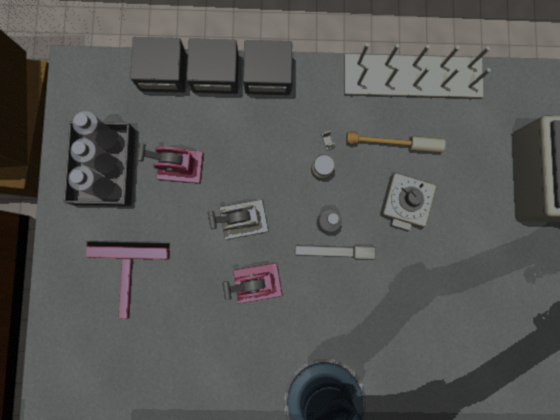

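View pics/side0.png

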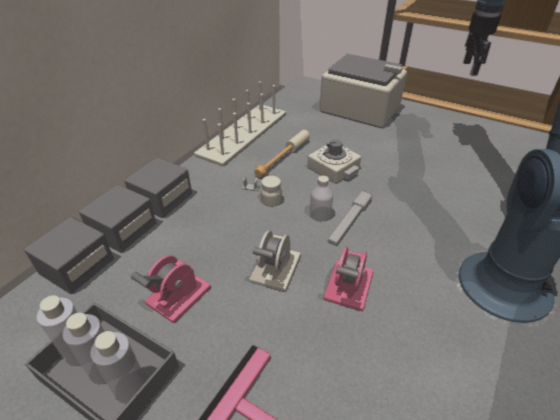

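Three dial units stand at top-view (178,162) pink, (240,218) white and (254,284) pink. Only the white one fits the purge_unit. The regulator is at (410,200). I'll confirm both in one enlarged crop.

```bash
python3 - <<'E'
from h import *
a=np.load('top.npz')['im']; b=np.load('side.npz')['im']
r=lambda i,x,y,w,h:cv2.resize(i[y:y+h,x:x+w],(400,300),interpolation=cv2.INTER_CUBIC)
m=np.vstack([np.hstack([r(a,370,170,80,60),r(a,200,190,80,60)]),np.hstack([r(b,295,130,80,60),r(b,235,225,80,60)])])
cv2.imwrite('pics/crop0.png',cv2.convertScaleAbs(m,alpha=1.3))
E
```

```text
(no output)
```

View pics/crop0.png

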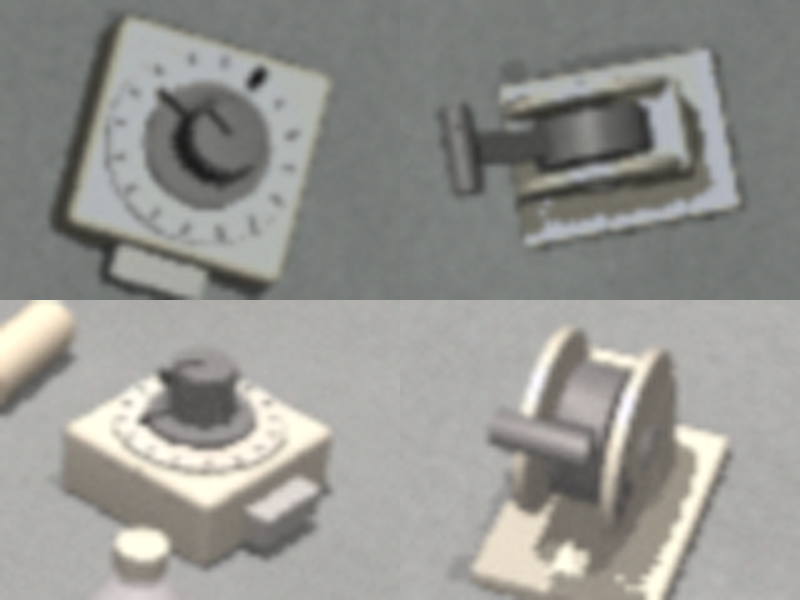

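The crop shows the white unit with its bar at top-view pixel (212,220). On the regulator the block mark is at about (421.3,185) and the pointer tip at about (402,188). The flange centre is at about (411,199). Next I'll measure these.

```bash
python3 - <<'E'
from h import *
d=np.load('top.npz');im,K,T=d['im'],d['K'],d['T']
s=np.load('side.npz');Ks,Ts=s['K'],s['T']
x0,y0,w,h=370,170,80,60
g=cv2.resize(cv2.cvtColor(im[y0:y0+h,x0:x0+w],cv2.COLOR_BGR2GRAY),None,fx=5,fy=5,interpolation=cv2.INTER_CUBIC)
full=lambda c,x0,y0:((c[0]+.5)/5-.5+x0,(c[1]+.5)/5-.5+y0)
m=(g<135).astype(np.uint8)
m[:, :]=m*cv2.circle(np.zeros_like(m),(207,145),80,1,-1)
m=cv2.morphologyEx(m,cv2.MORPH_OPEN,cv2.getStructuringElement(cv2.MORPH_ELLIPSE,(25,25)))
c=max(cv2.findContours(m,0,2)[0],key=cv2.contourArea)
e=cv2.fitEllipse(cv2.convexHull(c));print('flange',e)
A=onz(K,T,full(e[0],x0,y0),.06)
b=(g<60).astype(np.uint8);n,l,st,ce=cv2.connectedComponentsWithStats(b)
print([(st[i].tolist(),ce[i].round(1).tolist()) for i in range(1,n) if st[i,4]>30])
M=onz(K,T,full((258,77),x0,y0),.059);P=onz(K,T,full((160,92),x0,y0),.06)
print('axis',A,'mark',M,np.linalg.norm((M-A)[:2]),'ptr',P,np.linalg.norm((P-A)[:2]))
an=lambda v:np.degrees(np.arctan2(v[1],v[0]))
print('mark ang',an(M-A),'ptr',an(P-A))
print('side proj axis top',proj(Ks,Ts,[A[0],A[1],.094]))
# box edge angle
q=[onz(K,T,full(p,x0,y0),.05) for p in((125,17),(328,77),(275,283))];print('box edges',an(q[1]-q[0]),an(q[2]-q[1]),'centre',(q[0]+q[2])/2, np.linalg.norm(q[1]-q[0]))
e1=onz(K,T,full((50,110),200,190),.13+.0);e2=onz(K,T,full((68,190),200,190),.13)
B=(e1+e2)/2;print('bar',e1,e2,B,np.linalg.norm(e1-e2),an(e2-e1),'side',proj(Ks,Ts,B),'meas',full((140,137),235,225))
f=[onz(K,T,full(p,200,190),.014) for p in((305,50),(341,203),(130,243))];print('foot',f,an(f[1]-f[0]),an(f[2]-f[1]))
E
```

```text
flange ((206.28839111328125, 143.78489685058594), (136.20664978027344, 143.1646270751953), 133.42735290527344)
[([53, 27, 121, 273, 3487], [90.1, 178.1]), ([250, 70, 14, 17, 150], [256.6, 78.3]), ([162, 93, 87, 94, 2349], [197.3, 146.0]), ([209, 268, 57, 29, 744], [236.7, 282.2])]
axis [ 0.53991968 -0.21969839  0.06      ] mark [ 0.57686588 -0.24860105  0.059     ] 0.04690826664591886 ptr [ 0.56742536 -0.19525991  0.06      ] 0.03679405009299675
mark ang -38.03572592522909 ptr 41.6207145435604
side proj axis top [335.0015831 142.4432773]
box edges -105.56286387178089 164.44665025777084 centre [ 0.53843586 -0.21925067  0.05      ] 0.11423781433910489
bar [0.48597146 0.30518169 0.13      ] [0.44646314 0.2949309  0.13      ] [0.4662173 0.3000563 0.13     ] 0.040816493188664364 -165.45482845619833 side [262.09003302 252.74504803] meas (262.6, 252.0)
foot [array([0.53488579, 0.18215073, 0.014     ]), array([0.45079509, 0.1606151 , 0.014     ]), array([0.42679589, 0.27509667, 0.014     ])] -165.63528336369035 101.83967586916826
```

```bash
python3 -m creep '7 3.6 -2 0 0;7 3.6 -2 0 0;7 3.6 -2 0 0;7 3.6 -2 0 0;7 3.6 -2 0 0;7 3.6 -2 0 0;7 3.6 -2 0 0;7 3.6 -2 0 0;7 3.6 -2 0 0;7 3.6 -2 0 0;7 3.6 -2 0 0;7 0 0 0 0;7 0 0 0 0' 60
python3 - <<'E'
from h import *
s=bot.read_state();R=np.array(s['tcp_rot']);print(s['clock'],s['joint_positions'],R.round(3).tolist(),'shift cm',100*R.T@(np.array([.5392,-.2195,.15])-s['tool_pos']))
a,K,T=cam('side','s1.png')
E
```

```text
clock: 1.4
tool_pos: [0.5402, -0.2224, 0.2447]
tcp_rot: [[0.906, 0.423, -0.001], [0.423, -0.906, 0.001], [-0.001, -0.001, -1.0]]
contact_force: [-0.4, -0.4, 0.5]
gripper_width: 0.0701
grasp_force: 0.0
1.4 [ 28.22661308  15.55801955 -11.62567923 100.34100463   3.41874098
  64.51570715 -49.42943667] [[0.906, 0.423, -0.001], [0.423, -0.906, 0.001], [-0.001, -0.001, -1.0]] shift cm [ 0.03558387 -0.29394628  9.46843205]
```

```bash
python3 -m creep '7 0 -0.3 2 0;7 0 0 2 0;7 0 0 2 0;7 0 0 2 0;7 0 0 2 0;7 0 0 2 0;7 0 0 2 0;7 0 0 1.5 0;7 0 0 0.7 0;7 0 0 0 0;7 0 0 0 0'
python3 - <<'E'
from h import *
r=lambda i,x,y,w,h:cv2.resize(i[y:y+h,x:x+w],(400,300),interpolation=cv2.INTER_CUBIC)
a,_,_=cam('top');b,_,_=cam('side')
cv2.imwrite('pics/c2.png',np.hstack([r(a,370,170,80,60),r(b,295,110,80,60)]))
E
```

```text
clock: 2.55
tool_pos: [0.539, -0.2221, 0.0839]
tcp_rot: [[0.908, 0.419, 0.001], [0.419, -0.908, -0.001], [0.001, 0.001, -1.0]]
contact_force: [0.2, 0.3, -0.6]
gripper_width: 0.0702
grasp_force: 0.0
```

View pics/c2.png

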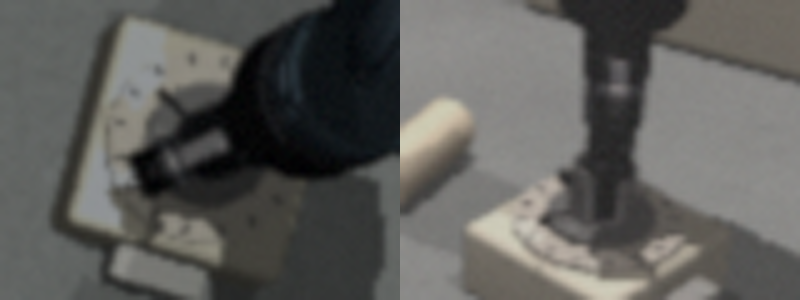

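The fingers straddle the knob: in the left crop the pointer is at about (165,95), still on its starting direction. I'll close, then turn.

```bash
python3 -m creep '3 0.1 -0.2 0 0;3 0 0 0 0;3 0 0 0 0;3 0 0 0 0;3 0 0 0 0;3 0 0 0 0' 60; python3 -m creep '3 0 0 0 7;3 0 0 0 7;3 0 0 0 7;3 0 0 0 7;3 0 0 0 7;3 0 0 0 7;3 0 0 0 7;3 0 0 0 7;3 0 0 0 7;3 0 0 0 7;3 0 0 0 5;3 0 0 0 0;3 0 0 0 0'
python3 - <<'E'
from h import *
s=bot.read_state();print(s['joint_positions'],s['wrist_torque'])
r=lambda i,x,y,w,h:cv2.resize(i[y:y+h,x:x+w],(400,300),interpolation=cv2.INTER_CUBIC)
a,_,_=cam('top');b,_,_=cam('side')
cv2.imwrite('pics/c3.png',cv2.convertScaleAbs(np.hstack([r(a,370,170,80,60),r(b,295,130,80,60)]),alpha=1.6))
E
```

```text
clock: 3.25
tool_pos: [0.5406, -0.2213, 0.0851]
tcp_rot: [[0.908, 0.419, 0.004], [0.419, -0.908, -0.003], [0.003, 0.005, -1.0]]
contact_force: [0.8, -3.9, 5.6]
gripper_width: 0.036
grasp_force: 60.1
clock: 4.55
tool_pos: [0.5402, -0.223, 0.0851]
tcp_rot: [[0.638, -0.77, 0.004], [-0.77, -0.638, -0.005], [0.007, -0.0, -1.0]]
contact_force: [1.2, -5.5, 5.3]
gripper_width: 0.0362
grasp_force: 60.1
[  13.84617929   25.76054875    5.34669305  107.9559567    -2.96481475
   46.08660053 -119.61907174] [-1.27178053 -0.19677649 -0.03208755]
```

View pics/c3.png

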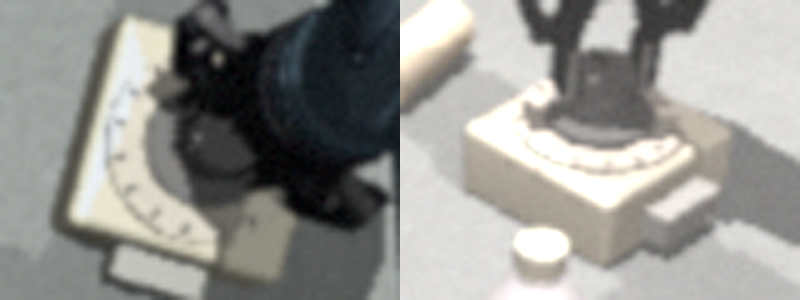

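```bash
python3 -m creep '3 0 0 0 2;3 0 0 0 2;3 0 0 0 0;3 0 0 0 0;7 0 0 0 0;7 0 0 0 0;7 0 0 0 0;7 0 0 0 0'; python3 -m creep '7 0 0 -2 0;7 0 0 -3 0;7 0 0 -4 0;7 0 0 -4 0;7 3 2 0 0;7 3 2 0 0;7 3 2 0 0;7 3 2 0 0;7 3 2 0 0;7 0 0 0 0'
python3 - <<'E'
from h import *
a,K,T=cam('top');np.savez('top2.npz',im=a,K=K,T=T)
cv2.imwrite('pics/c4.png',cv2.convertScaleAbs(cv2.resize(a[170:230,370:450],(800,600),interpolation=cv2.INTER_CUBIC),alpha=1.4))
E
```

```text
clock: 5.45
tool_pos: [0.538, -0.2179, 0.0825]
tcp_rot: [[0.586, -0.81, -0.002], [-0.81, -0.586, 0.002], [-0.002, 0.001, -1.0]]
contact_force: [-0.5, -0.2, -0.4]
gripper_width: 0.07
grasp_force: 0.0
clock: 6.45
tool_pos: [0.5421, -0.4066, 0.2128]
tcp_rot: [[0.578, -0.816, -0.002], [-0.816, -0.578, -0.005], [0.003, 0.004, -1.0]]
contact_force: [-1.1, -2.0, 0.4]
gripper_width: 0.0699
grasp_force: 0.0
```

View pics/c4.png

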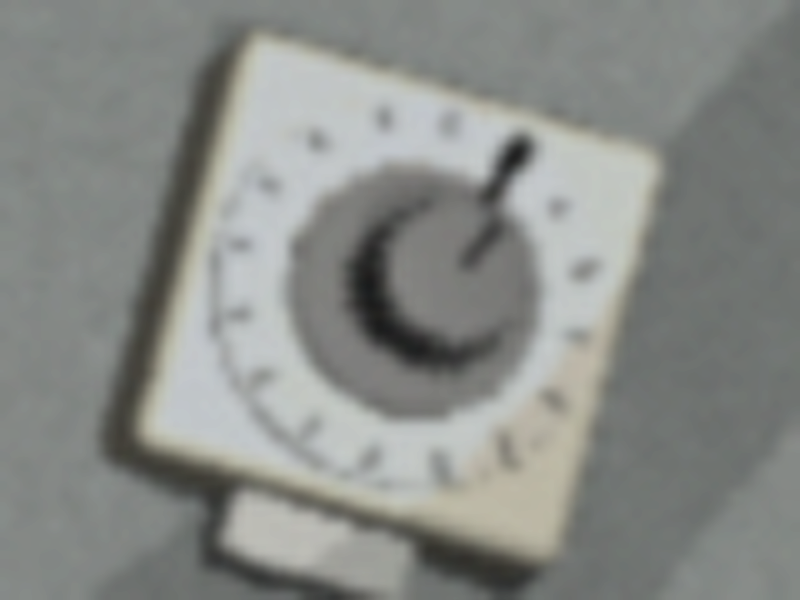

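The pointer at (487,195) nearly meets the mark at (515,150) in this 10x crop. I'll measure the residual error.

```bash
python3 - <<'E'
from h import *
d=np.load('top2.npz');im,K,T=d['im'],d['K'],d['T']
S=10;x0,y0=370,170
g=cv2.resize(cv2.cvtColor(im[170:230,370:450],cv2.COLOR_BGR2GRAY),None,fx=S,fy=S,interpolation=cv2.INTER_CUBIC)
W=lambda p:onz(K,T,((p[0]+.5)/S-.5+x0,(p[1]+.5)/S-.5+y0),.06)[:2]
m=((g<int(np.median(g[330:400,320:340]))+25)*255).astype(np.uint8)
m&=cv2.circle(np.zeros_like(m),(415,290),145,255,-1)
m=cv2.morphologyEx(m,cv2.MORPH_OPEN,cv2.getStructuringElement(cv2.MORPH_ELLIPSE,(61,61)))
c=max(cv2.findContours(m,0,1)[0],key=cv2.contourArea)
w=np.array([W(p[0]) for p in cv2.convexHull(c)]); f=cv2.fitEllipse((w*1e4).astype(np.float32));print(f)
A=np.array(f[0])/1e4
# dark weighted angle by radius
for r in np.arange(34,53,1.5)/1000:
    t=np.radians(np.arange(-60,-15,.5)); 
    px=[proj(K,T,[A[0]+r*np.cos(a),A[1]+r*np.sin(a),.06]) for a in t]
    v=cv2.remap(cv2.cvtColor(im,cv2.COLOR_BGR2GRAY),np.float32([px])[...,0],np.float32([px])[...,1],cv2.INTER_CUBIC)[0].astype(float)
    k=np.maximum(np.median(v)-25-v,0);print(round(r*1e3,1),round(v.min()),round(np.degrees((k*t).sum()/max(k.sum(),1)),1))
# same for the mark in the first picture
print(A)
im=np.load('top.npz')['im']
for r in np.arange(40,53,2)/1000:
    px=[proj(K,T,[A[0]+r*np.cos(a),A[1]+r*np.sin(a),.06]) for a in t]
    v=cv2.remap(cv2.cvtColor(im,cv2.COLOR_BGR2GRAY),np.float32([px])[...,0],np.float32([px])[...,1],cv2.INTER_CUBIC)[0].astype(float)
    k=np.maximum(np.median(v)-25-v,0);print(round(r*1e3,1),round(v.min()),round(np.degrees((k*t).sum()/max(k.sum(),1)),1))
E
```

```text
((5391.99462890625, -2199.105224609375), (687.4617309570312, 704.7059936523438), 48.84061813354492)
34.0 43 -38.6
35.5 43 -38.6
37.0 48 -38.3
38.5 50 -37.9
40.0 49 -37.4
41.5 40 -36.9
43.0 34 -36.7
44.5 27 -36.8
46.0 24 -36.9
47.5 25 -36.8
49.0 33 -36.9
50.5 51 -36.8
52.0 76 -36.8
[ 0.53919946 -0.21991052]
40.0 71 -36.9
42.0 43 -36.6
44.0 28 -36.8
46.0 21 -36.9
48.0 26 -36.8
50.0 43 -36.8
52.0 73 -36.8
```

The pointer is about 1.5° clockwise of the mark, so I'll regrasp and trim by -1.4°.

```bash
python3 -m creep '7 -3.08 -2.1 0 0;7 -3.08 -2.1 0 0;7 -3.08 -2.1 0 0;7 -3.08 -2.1 0 0;7 -3.08 -2.1 0 0;7 0 0 0 0;7 0 0 3 0;7 0 0 4 0;7 0 0 3 0;7 0 0 2 0;7 0 0 1 0;7 0 0 0 0'; python3 -m creep '3 0 0 0 0;3 0 0 0 0;3 0 0 0 0;3 0 0 0 0;3 0 0 0 0;3 0 0 0 0'; python3 -m creep '3 0 0 0 -0.7;3 0 0 0 -0.7;3 0 0 0 0;3 0 0 0 0;3 0 0 0 0;7 0 0 0 0;7 0 0 0 0;7 0 0 0 0;7 0 0 0 0'; python3 -m creep '7 0 0 -2 0;7 0 0 -3 0;7 0 0 -4 0;7 0 0 -4 0;3 -3 -2 0 0;3 -3 -2 0 0;3 -3 -2 0 0;3 -3 -2 0 0;3 -3 -2 0 0;3 0 0 0 0'
cat > p.py <<'E'
from h import *
im,K,T=cam('top')
A=[ 0.5392, -0.2199]
t=np.radians(np.arange(-60,-15,.5))
for r in np.arange(34,50,2)/1000:
    px=[proj(K,T,[A[0]+r*np.cos(a),A[1]+r*np.sin(a),.06]) for a in t]
    v=cv2.remap(cv2.cvtColor(im,cv2.COLOR_BGR2GRAY),np.float32([px])[...,0],np.float32([px])[...,1],cv2.INTER_CUBIC)[0].astype(float)
    k=np.maximum(np.median(v)-25-v,0);print(round(r*1e3,1),round(v.min()),round(np.median(v)),round(np.degrees((k*t).sum()/max(k.sum(),1)),1))
s=bot.read_state();print(s['joint_positions'])
E
python3 p.py
```

```text
clock: 7.7
tool_pos: [0.5391, -0.2118, 0.0817]
tcp_rot: [[0.586, -0.81, -0.003], [-0.81, -0.586, 0.002], [-0.003, 0.002, -1.0]]
contact_force: [-0.0, 0.4, -0.0]
gripper_width: 0.0698
grasp_force: 0.0
clock: 8.3
tool_pos: [0.5363, -0.2174, 0.0854]
tcp_rot: [[0.582, -0.813, -0.007], [-0.813, -0.582, -0.003], [-0.001, 0.007, -1.0]]
contact_force: [-10.0, -3.6, 9.5]
gripper_width: 0.0359
grasp_force: 59.5
clock: 9.2
tool_pos: [0.5414, -0.2125, 0.0839]
tcp_rot: [[0.606, -0.796, 0.002], [-0.796, -0.606, 0.0], [0.001, -0.001, -1.0]]
contact_force: [-1.1, -0.5, -0.4]
gripper_width: 0.0699
grasp_force: 0.0
clock: 10.2
tool_pos: [0.5293, -0.025, 0.2135]
tcp_rot: [[0.614, -0.79, 0.0], [-0.789, -0.614, 0.004], [-0.003, -0.003, -1.0]]
contact_force: [0.5, 0.2, 0.4]
gripper_width: 0.0301
grasp_force: 0.0
34.0 45 72 -20.0
36.0 45 76 -18.9
38.0 47 74 -16.7
40.0 51 72 0.0
42.0 44 74 -36.2
44.0 30 74 -36.1
46.0 21 75 -36.3
48.0 26 78 -36.3
[  -1.57979654   10.9801024     0.30508229  109.87965211   -0.16284745
   59.1111333  -143.54983543]
```

```bash
python3 -m creep '0 0 0 -1 -7.8;0 0 0 0 -7.8;0 0 0 0 -7.8;0 0 0 0 -7.8;0 0 0 0 -7.8;0 0 0 0 -7.8;0 0 0 0 -7.8;0 0 0 0 -7.8;0 0 0 0 -7.8;0 0 0 0 -7.8;0 0 0 0 -7.8;0 0 0 0 -7.8;0 0 0 0 -7.8;0 0 0 0 -7.8;0 0 0 0 -7.8;0 0 0 0 -7.8;0 0 0 0 -7.8;0 0 0 0 -7.8;0 0 0 0 -7.8;0 0 0 0 -7.8'; python3 -m creep '0 0 0 0 0;0 0 0 0 0'
sed -i 's/(v)-25-v/(v)-13-v/' p.py; python3 p.py
python3 - <<'E'
from h import *
s=bot.read_state();R=np.array(s['tcp_rot']);u=np.array([np.cos(np.radians(14.5)),np.sin(np.radians(14.5)),0])
print('yaw y',np.degrees(np.arctan2(R[1,1],R[0,1])),'shift',100*R.T@(np.array([.4662,.300,.21])-s['tool_pos']))
E
```

```text
clock: 12.25
tool_pos: [0.5295, -0.0348, 0.2233]
tcp_rot: [[-0.232, 0.973, 0.0], [0.973, 0.232, -0.001], [-0.001, 0.0, -1.0]]
contact_force: [0.7, -0.2, 0.2]
gripper_width: -0.0002
grasp_force: 0.0
clock: 12.45
tool_pos: [0.5294, -0.0343, 0.2233]
tcp_rot: [[-0.224, 0.975, 0.0], [0.975, 0.224, -0.0], [-0.0, -0.0, -1.0]]
contact_force: [-0.5, 0.3, 0.1]
gripper_width: 0.0001
grasp_force: 0.0
34.0 58 62 0.0
36.0 57 61 0.0
38.0 55 61 0.0
40.0 54 60 0.0
42.0 52 58 0.0
44.0 49 57 0.0
46.0 43 55 0.0
48.0 46 54 0.0
[ 12.48960195  11.15737814 -14.71432244 108.65135848   3.25001419
  60.58925673   9.43734772]
yaw y 12.993044747667389 shift [33.96936142  1.35461664  1.31636568]
```

```bash
python3 -m creep '0 3.4 0.14 0 -1.5;0 3.4 0.14 0 0;0 3.4 0.14 0 0;0 3.4 0.14 0 0;0 3.4 0.14 0 0;0 3.4 0.14 0 0;0 3.4 0.14 0 0;0 3.4 0.14 0 0;0 3.4 0.14 0 0;0 3.4 0.14 0 0;0 0 0 0 0;0 0 0 0 0'
sed -i 's/(v)-13-v/(v)-25-v/' p.py; python3 p.py
python3 - <<'E'
from h import *
s=bot.read_state();R=np.array(s['tcp_rot'])
print('yaw y',np.degrees(np.arctan2(R[1,1],R[0,1])),'shift',100*R.T@(np.array([.4662,.300,.152])-s['tool_pos']),s['tool_pos'])
a,_,_=cam('top');b,_,_=cam('side')
r=lambda i,x,y,w,h:cv2.resize(i[y:y+h,x:x+w],(400,300),interpolation=cv2.INTER_CUBIC)
cv2.imwrite('pics/c5.png',cv2.convertScaleAbs(np.hstack([r(a,370,170,80,60),r(b,220,200,100,75)]),alpha=1.4))
E
```

```text
clock: 13.7
tool_pos: [0.4571, 0.3001, 0.2233]
tcp_rot: [[-0.255, 0.967, -0.0], [0.967, 0.255, -0.0], [-0.0, -0.0, -1.0]]
contact_force: [0.1, -1.9, -0.4]
gripper_width: -0.0001
grasp_force: 0.0
34.0 53 115 -36.6
36.0 47 137 -36.4
38.0 46 147 -36.4
40.0 43 148 -36.6
42.0 37 144 -36.7
44.0 29 141 -36.8
46.0 24 138 -36.9
48.0 28 142 -36.8
[-12.64327067  14.35721474 -28.23145671 105.98447397   7.72177256
  61.56625709 -29.1927846 ]
yaw y 14.629625458162202 shift [-0.07069207  0.85002723  7.10808519] [0.45779488 0.29861578 0.2230822 ]
```

View pics/c5.png

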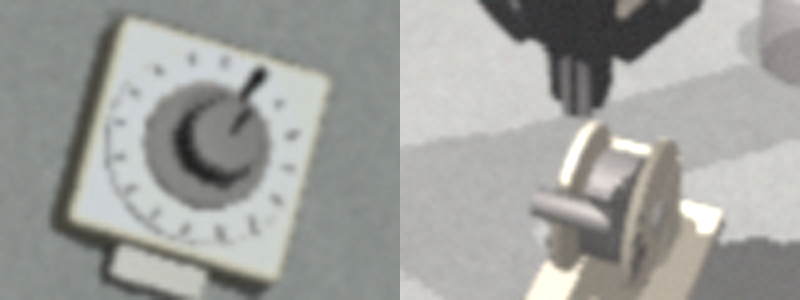

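The pointer is now within about 0.4° of the mark. In the right crop the closed fingertips stand over the white unit's bar, at about (570,210). Next I'll press.

```bash
python3 -m creep '0 0 0.85 2 0;0 0 0 2 0;0 0 0 1.5 0;0 0 0 0.8 0;0 0 0 0 0;0 0 0 0 0' 40; python3 -m creep '0 0 0 0.5 0;0 0.4 0 0.5 0;0 0.4 0 0.6 0;0 0.4 0 0.6 0;0 0.3 0 0.6 0;0 0.2 0 0.6 0;0 0.2 0 0.6 0;0 0.2 0 0.6 0;0 0.1 0 0.6 0;0 0 0 0.6 0;0 0 0 0.6 0;0 0 0 0.3 0;0 0 0 0 0;0 0 0 0 0'
python3 - <<'E'
from h import *
z=[];f=[]
for i in range(2):
    b,K,T=cam('side');s=bot.read_state();z.append(s['tool_pos']);f.append(s['contact_force'])
print(z,f)
a,Ka,Ta=cam('top')
r=lambda i,x,y,w,h:cv2.resize(i[y:y+h,x:x+w],(400,300),interpolation=cv2.INTER_CUBIC)
cv2.imwrite('pics/c6.png',cv2.convertScaleAbs(np.hstack([r(a,180,180,100,75),r(b,220,210,100,75)]),alpha=1.4))
E
```

```text
clock: 14.45
tool_pos: [0.466, 0.3016, 0.1607]
tcp_rot: [[-0.253, 0.967, 0.001], [0.967, 0.253, 0.0], [0.0, 0.001, -1.0]]
contact_force: [0.1, 0.4, 0.0]
gripper_width: -0.0001
grasp_force: 0.0
clock: 15.85
tool_pos: [0.4604, 0.3314, 0.0966]
tcp_rot: [[-0.258, 0.966, 0.005], [0.966, 0.258, 0.013], [0.011, 0.008, -1.0]]
contact_force: [-1.9, 7.5, 6.4]
gripper_width: -0.0001
grasp_force: 4.3
[array([0.46041253, 0.33134798, 0.09664875]), array([0.46040989, 0.33134278, 0.09668042])] [array([-2.56801951,  7.30575409,  6.94617808]), array([-1.33729524,  6.605092  ,  6.35830647])]
```

View pics/c6.png

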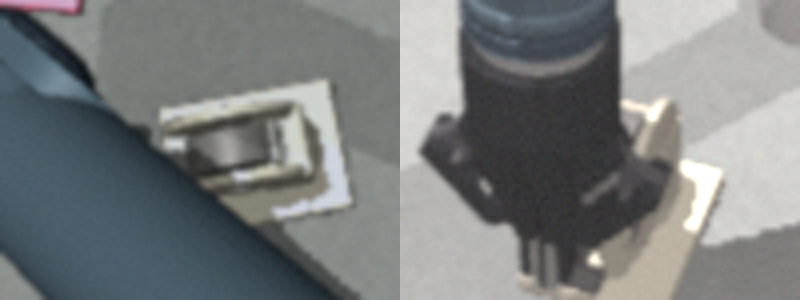

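The sideways force comes from the tip sticking and rolling on the bar: the tip sits about 9 mm off the bar's centre, near the pad edge. I'll retrace and press again from 9 mm further in.

```bash
python3 -m creep '0 0 0 -0.6 0;0 0 0 -0.6 0;0 -0.1 0 -0.6 0;0 -0.2 0 -0.6 0;0 -0.2 0 -0.6 0;0 -0.2 0 -0.6 0;0 -0.3 0 -0.6 0;0 -0.4 0 -0.6 0;0 -0.4 0 -0.6 0;0 -0.4 0 -0.6 0;0 0 0 -0.7 0;0 -0.9 0 0 0;0 0 0 0 0;0 0 0 0 0;0 0 0 0 0'; python3 -m creep '0 0 0 0.9 0;0 0.55 0 0.6 0;0 0.5 0 0.6 0;0 0.45 0 0.6 0;0 0.4 0 0.6 0;0 0.3 0 0.6 0;0 0.25 0 0.6 0;0 0.2 0 0.6 0;0 0.15 0 0.6 0;0 0.1 0 0.6 0;0 0 0 0.6 0;0 0 0 0.6 0;0 0 0 0.4 0;0 0 0 0 0;0 0 0 0 0'
```

```text
clock: 17.5
tool_pos: [0.4676, 0.293, 0.1599]
tcp_rot: [[-0.254, 0.967, -0.001], [0.967, 0.254, -0.0], [0.0, -0.001, -1.0]]
contact_force: [0.2, 0.6, -0.2]
gripper_width: 0.0
grasp_force: 0.0
clock: 19.0
tool_pos: [0.4623, 0.3223, 0.082]
tcp_rot: [[-0.254, 0.967, 0.003], [0.967, 0.254, 0.003], [0.002, 0.004, -1.0]]
contact_force: [2.9, 1.1, 2.7]
gripper_width: 0.0002
grasp_force: 1.7
```

```bash
for i in 1; do python3 -m creep '0 0 0 0.3 0;0 0 0 0 0;0 0 0 0 0' | grep -E 'pos|contact'; python3 -m creep '0 0 0 0.3 0;0 0 0 0 0;0 0 0 0 0;0 0 0 0 0' | grep -E 'clock|pos|contact'; done
python3 - <<'E'
from h import *
b,K,T=cam('side');a,Ka,Ta=cam('top');s=bot.read_state();print(s['tool_pos'],s['contact_force'])
r=lambda i,x,y,w,h:cv2.resize(i[y:y+h,x:x+w],(400,300),interpolation=cv2.INTER_CUBIC)
cv2.imwrite('pics/c7.png',cv2.convertScaleAbs(np.hstack([r(a,370,170,80,60),r(b,220,220,100,75)]),alpha=1.4))
E
python3 p.py
```

```text
tool_pos: [0.4619, 0.322, 0.079]
contact_force: [3.0, 1.6, 4.3]
clock: 19.7
tool_pos: [0.462, 0.3217, 0.0762]
contact_force: [3.2, 0.9, 6.0]
[0.46199465 0.32172736 0.0761753 ] [3.42503302 0.89906825 4.79779491]
34.0 55 115 -36.7
36.0 48 137 -36.4
38.0 46 148 -36.3
40.0 44 149 -36.6
42.0 39 144 -36.7
44.0 30 141 -36.8
46.0 24 138 -36.9
48.0 27 142 -36.8
[-17.76670031  27.08173137 -25.38417948 109.72799065  15.68048377
  46.37151893 -36.89880427]
```

View pics/c7.png

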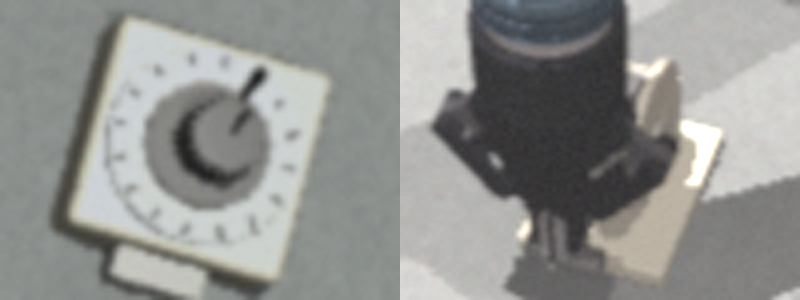

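```bash
python3 -m creep '0 0 0 0.06 0;0 0 0 0 0;0 0 0 0 0;0 0 0 0 0;0 0 0 0 0' | grep -E 'clock|pos|contact'
python3 - <<'E'
from station import bot
print(bot.sign_off())
E
```

```text
clock: 20.35
tool_pos: [0.4621, 0.3217, 0.0758]
contact_force: [2.9, 0.2, 6.4]
the job is handed in; nothing more can be done
None
```

I handed the job in at 20 s: the knob pointer is on the mark to within about 0.5° by the camera. The arm is still pressing the white unit's bar with about 6 N, at a dial angle of about 0.966 rad worked out from the fingertip height (third click 0.965). My first press sat too near the pad edge, so I let the dial spring back and pressed again.

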